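# Gather the red centrifuge set into the autoclave tray

## Task

The red centrifuge set is going to the autoclave: lift the red bucket that hangs on the rotor straight up off its pins, without letting it swing or catch, and stand it with the other red bucket, both upright, in the long bay of the steel tray. Put the red lid and the red tube adapter, standing as they stand now, one in each of the two square bays, either way round. Set everything down gently without dropping it, and leave the blue look-alikes where they are.

Things in the scene. Friction and masses are not known exactly. Their poses are not given: they have to be found in the camera images.
- rotor: Grey 4-place swing-out rotor fixed on a white stand, 216 mm across, nut top z 118. Origin: its axis at bench level, z up. Places 88 mm from the axis; the two on its +x and -x hold the hanging buckets (either way), +y and -y are empty. Each has two 12 mm pins along the tangent, 85 mm up. Fork arms, top z 93, stand 36 mm either side; hub radius 29: the radial sides are free for fingers.
- bucket_red_hung: Round aluminium cup, red top band, 46 mm diameter, 80 tall, 160 g, hung on rotor pins. Origin: centre of underside (35 mm above bench when hung), z up to the open mouth. Lugs along its y reach 32 mm from the axis, 44 to 64 mm up, with slots (24 wide, open below) over the pins: free once raised 20 mm. Swings along its x, which is the rotor's x line. Grip across x (46 mm), near the rim.
- bucket_blue_hung: Look-alike with a blue top band hanging in the opposite place of the rotor; same shape, size and frame as bucket_red_hung. To be left hanging.
- bucket_red_bench: Second red-banded bucket, same shape, size and frame as bucket_red_hung, standing upright on the bench. Its lugs lie along its own y: grip it across its own x (46 mm), near the rim.
- bucket_blue_bench: Look-alike blue-banded bucket, same shape, standing on the bench. To be left.
- lid_red: Red domed bucket lid standing on its rim: ribbed skirt 54 mm diameter and 16 mm tall, above it 50 mm diameter, 48 mm tall in all, with a pale disc on top; about 50 g. Origin at the centre of its underside, z up. Grip across the 50 mm part, any direction.
- lid_blue: Look-alike blue lid, same shape. To be left.
- adapter_red: Red plastic tube adapter, a plain upright cylinder 38 mm diameter, 60 mm tall, with seven dark holes in its top; about 60 g. Origin at the centre of its underside, z up. Grip across 38 mm, any direction.
- adapter_blue: Look-alike blue tube adapter, same shape. To be left.
- tray: Shallow steel tray, fixed, 204 by 204 mm, floor 4 mm thick, walls 18 and dividers 14 mm high, all 4 thick; wire handle outside its +y and -y walls. Origin: bench level under its middle, z up. The long bay (96 by 196) is its whole -x half, centre x -50; buckets fit at y +50 and -50. The +x half is two square bays, about 96 by 96, centred at x +50, y +50 and x +50, y -50.
Mind the look-alikes: they are no part of the job. What is shaped like the bucket_red_bench but yellow is not meant.

How it is judged:
At the end, for the whole second after the job is handed in: Both red buckets upright (7 deg) on the long bay's floor; red lid and red adapter upright on the floors of the two square bays, one in each; all released, at rest. Blue bucket hangs within 12 mm of its start; blue bench bucket, lid and adapter upright within 25 mm of theirs (x of bucket_red_hung in the frame of tray between -0.096 and -0.004 m and y of bucket_red_hung in the frame of tray between -0.098 and 0.098 m and z of bucket_red_hung in the frame of tray between -0.002 and 0.01 m and angle between each of bucket_red_hung, bucket_red_bench, lid_red, adapter_red, bucket_blue_hung, bucket_blue_bench, lid_blue, adapter_blue's own z axis and vertical below 0.12 rad and linear speed of each of bucket_red_hung, bucket_red_bench, lid_red, adapter_red, bucket_blue_hung, bucket_blue_bench, lid_blue, adapter_blue below 0.02 m/s and x of bucket_red_bench in the frame of tray between -0.096 and -0.004 m and y of bucket_red_bench in the frame of tray between -0.098 and 0.098 m and z of bucket_red_bench in the frame of tray between -0.002 and 0.01 m and z of lid_red in the frame of tray between -0.002 and 0.01 m and z of adapter_red in the frame of tray between -0.002 and 0.01 m and ((x of lid_red in the frame of tray between 0.004 and 0.096 m and y of lid_red in the frame of tray between 0.004 and 0.096 m and x of adapter_red in the frame of tray between 0.004 and 0.096 m and y of adapter_red in the frame of tray between -0.096 and -0.004 m) or (x of lid_red in the frame of tray between 0.004 and 0.096 m and y of lid_red in the frame of tray between -0.096 and -0.004 m and x of adapter_red in the frame of tray between 0.004 and 0.096 m and y of adapter_red in the frame of tray between 0.004 and 0.096 m)) and distance of bucket_blue_hung from where it was at the start of the episode below 0.012 m and distance of each of bucket_blue_bench, lid_blue, adapter_blue from where it was at the start of the episode below 0.025 m); the robot touches nothing.
It fails at once if the red bucket taken off the rotor swings or tips more than 20 degrees (angle between bucket_red_hung's own z axis and vertical above 0.35 rad).
It fails at once if the red bucket catches on the rotor (pressed against it with more than 30 N) (contact force between bucket_red_hung and rotor above 30 N).
It fails at once if a red part is dropped (falls free, faster than 0.6 m/s) ((contact force between the fingers and bucket_red_hung below 0.02 N and linear speed of bucket_red_hung above 0.6 m/s) or (contact force between the fingers and bucket_red_bench below 0.02 N and linear speed of bucket_red_bench above 0.6 m/s) or (contact force between the fingers and lid_red below 0.02 N and linear speed of lid_red above 0.6 m/s) or (contact force between the fingers and adapter_red below 0.02 N and linear speed of adapter_red above 0.6 m/s)).
It fails at once if a blue look-alike is moved (more than 40 mm, also if put back) (distance of any of bucket_blue_hung, bucket_blue_bench, lid_blue, adapter_blue from where it was at the start of the episode above 0.04 m).
It also fails if it takes over 122 s, if anything falls off the work surface, if the arm or the gripper's body presses on something with over 40 N, if the wrist force passes 120 N, or if a joint passes its speed limit or range.

## Robot

A 6-joint arm with a two-finger parallel gripper is mounted at the origin on the work surface. World frame = base frame: x ahead of the robot, y to its left, z up, the work surface at z = 0. Lengths are in m, angles in rad, forces in N, time in s.
With the tool pointing down it reaches from about 0.35 to 0.775 m from the base axis. Payload 7.3 kg.
Tool frame: the origin (TCP) lies at the very end of the fingers, on their centre line; the grasp point (between the pads) lies 19 mm behind it (robot.pinch_z is the distance from the TCP to the grasp point, in m); z points along the fingers, y is the line along which they close (so a half turn about z gives the same grasp; the last joint's range is limited). The gripper opens to 92 mm and grips with 3 to 60 N. Pads are 19 mm wide; open, the fingers measure 130 mm over their backs; the gripper's body (75 mm by 190 mm) begins 47 mm behind the grasp point.
Start: joints at [-1.481, 0.342, 1.524, -0, 1.275, -0.146], TCP at [0.123, -0.51, 0.203] pointing down, gripper open.
Joint ranges: [-2.53, 2.53], [-0.77, 2.02], [0.04, 2.7], [-1, 4.14], [0.28, 2.66], [-3.11, 3.11]. Speed limits (rad/s): [2.57, 2.57, 3.14, 3.14, 3.14, 3.14].

## Interface

Orientations are given as [roll, pitch, yaw] about the fixed x, y, z axes, in that order (R = Rz(yaw) Ry(pitch) Rx(roll)).
In Python, from cell import robot gives the robot as it stands.
- The arm moves only by the tool move_arm, never from a script. Its argument "motion" is a list of rows, each a list of 6 numbers: the shift along the tool's x, y, z in units of 0.1 m (1.0 is 0.1 m), then the turn, a rotation vector about the tool's x, y, z in units of pi rad (1.0 is pi rad). In form: [[dx, dy, dz, rx, ry, rz], ...]. A call has 1 to 12 rows; each row is the pose to reach, as a shift and turn from the pose commanded when the call began, along the tool's axes at that moment, turning the shorter way round; what a row does not reach only later rows make up. A row lasts 1/8 s, in which the tool goes at most 62.5 mm and 10.7 degrees, less where a joint would pass 70% of its speed; a pose out of reach is approached as far as the arm can. A call with a number of a shift or a turn outside -1 to 1 is refused whole. A call with a gripper value outside its range is refused whole. "fingers" is the opening, from -1 (shut) to 1 (fully open), set as the call begins (left out, the last holds). The fingers move at their own pace and stop on an object; "newtons" is the grip in N (left out, the last holds). Time passes only in rows, so rows that repeat a pose let the fingers close. It gives the time, the measured TCP pose, the force, the opening and the grip force at its end, in the units of the state.
- robot.observe(): the state, without advancing time (a new reading comes with each control period).
- robot.read_camera(name): name is "scene" or "top"; returns a dict with "image" (384x512x3 uint8, red, green, blue), "range_z" (384x512 float32, m along the optical axis (not along the pixel's ray), 0 where there is no reading), "vfov" (degrees; the focal length in pixels is half the picture's height over the tangent of half this angle, whatever the lens; pixels are square), "cx", "cy" (the principal point, pixels), "extrinsics" (4x4, takes a point from camera to world coordinates). Camera axes: x right, y up, looking along -z (the intrinsics and any distortion apply to the point x, -y, -z); pixel columns grow to the right and rows downward; lengths in m; the calibration is good to about 2 mm. A picture is of the moment at which its call begins.
- robot.hand_in(): hands the job in; it is judged then, once.
The state is a dict: "time": time; "qpos": joint angles; "qvel": joint speeds; "joint_efforts": joint torques, N m; "tool_pos": TCP position; "tool_rot": TCP orientation; "contact_force": force on the tool from outside, world axes, zero at the start; "torque": the same for the moment, N m; "opening": finger opening in m; "grip_force": force on a finger pad.
Only numpy, scipy, OpenCV 4.12 (cv2) and the standard library are available. Lean on these libraries where they do the work, as an engineer would, in place of code of your own. Each camera call takes 0.05 s, during which the arm holds its last target. There are 200 camera calls.

## Working session

There is one attempt and no reset: what is moved stays moved. The work goes in short steps, Python scripts to look and compute and a tool call to move; the robot and the scene stay as the last step left them, time stands still between calls to the robot, and variables do not carry over. Pictures are saved under pics/ and viewed, at most 17 in all, crops included, and the job is handed in when it is done.

Besides the shell and the picture viewer there is one more tool, called as name(argument=value, ...) on one line, values as JSON. move_arm: Moves the arm, as the interface text tells. Shifts and turns lie within -1 to 1; 1 stands for 0.1 m of shift or pi rad of turn. Its arguments: {"type":"object","properties":{"motion":{"type":"array"},"fingers":{"type":"number"},"newtons":{"type":"number"}},"required":["motion"]}

```bash
mkdir -p pics; cat > h.py <<'E'
import numpy as np,cv2
from cell import robot
def grab(n):
    c=robot.read_camera(n); np.savez(f'/tmp/{n}.npz',**c); return c
def load(n): return dict(np.load(f'/tmp/{n}.npz'))
def cloud(c):
    h,w=c['range_z'].shape; f=h/2/np.tan(np.radians(float(c['vfov']))/2)
    v,u=np.mgrid[:h,:w]; z=c['range_z']
    p=np.stack([(u-c['cx'])/f*z,-(v-c['cy'])/f*z,-z],-1)
    return p@c['extrinsics'][:3,:3].T+c['extrinsics'][:3,3]
def save(im,name,box=None,s=1):
    if box: im=im[box[1]:box[3],box[0]:box[2]]
    cv2.imwrite(f'pics/{name}.png',cv2.resize(im[...,::-1],None,fx=s,fy=s,interpolation=cv2.INTER_CUBIC))
E
python3 - <<'E'
from h import *
for n in('top','scene'):
    c=grab(n); save(c['image'],n+'0',s=1.5); print(n,c['vfov'],c['cx'],c['cy'],c['extrinsics'].round(3).tolist(),{k for k in c})
print(robot.observe())
E
```

```text
top 50.14945199562727 254.20161103226118 186.3143388481349 [[-0.02, 0.986, -0.168, 0.4], [-1.0, -0.022, -0.01, -0.029], [-0.013, 0.168, 0.986, 1.096], [0.0, 0.0, 0.0, 1.0]] {'cy', 'image', 'vfov', 'cx', 'range_z', 'extrinsics'}
scene 46.04083843398822 254.96768431857794 196.06532802225706 [[0.439, -0.704, 0.558, 1.201], [0.898, 0.34, -0.278, -0.33], [0.006, 0.623, 0.782, 0.955], [0.0, 0.0, 0.0, 1.0]] {'cy', 'image', 'vfov', 'cx', 'range_z', 'extrinsics'}
{'time': 0.1, 'qpos': array([-1.48099603e+00,  3.42682322e-01,  1.52486390e+00, -3.57720647e-05,
        1.27541504e+00, -1.45996613e-01]), 'qvel': array([ 0.00065323, -0.00263466, -0.00239861, -0.00128072,  0.00087887,
        0.00015646]), 'joint_efforts': array([ 1.59192892e-03, -4.32006347e+01, -2.44694030e+01,  7.19582615e-02,
        5.26890904e-02, -4.74642491e-05]), 'tool_pos': array([ 0.12262725, -0.51009178,  0.20211939]), 'tool_rot': array([-3.14023363e+00, -1.65258730e-04,  2.35807230e-01]), 'contact_force': array([ 0.52404916, -0.20202212,  0.24249667]), 'torque': array([-0.00215089, -0.01564208, -0.0064009 ]), 'grip_force': 0.0, 'opening': 0.09193567469479838}
```

View pics/top0.png

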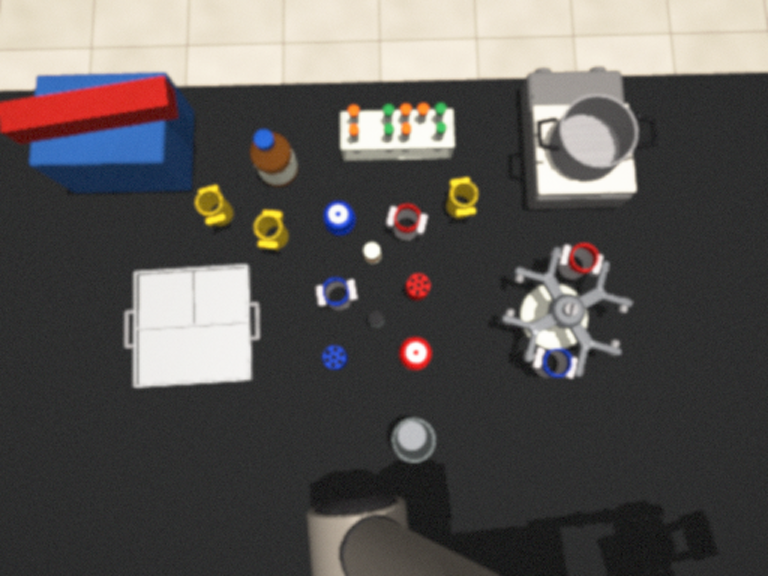

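View pics/scene0.png

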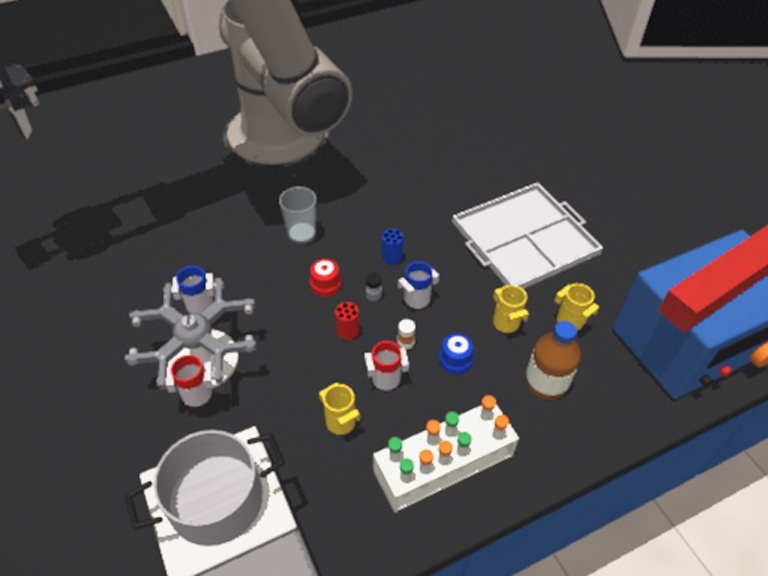

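The top view (1.5x) shows red candidates:
- Hung bucket (583,258), with the blue one opposite at (557,363).
- Bench bucket (406,219). Look-alikes are yellow at (463,197), (270,230) and (213,205), and blue at (337,291).
- Adapter (418,286), blue look-alike at (334,357).
- Lid (416,352), blue look-alike at (339,217).
- Other red things to ignore: the red box (85,105).

The tray is at (192,325) and its divided half points away from the robot (up in the picture).

```bash
cat > m.py <<'E'
from h import *
def run(boxes,c):
    P=cloud(c); hsv=cv2.cvtColor(c['image'],cv2.COLOR_RGB2HSV); H,S,V=cv2.split(hsv)
    red=((H<8)|(H>172))&(S>140)&(V>70); blue=(H>105)&(H<130)&(S>140)&(V>60)
    for n,(u,v,col,z0,z1,d) in boxes.items():
        m=np.zeros(H.shape,bool); m[int(v-18):int(v+18),int(u-18):int(u+18)]=1
        m&=(red if col=='r' else blue)&(P[...,2]>z0)&(P[...,2]<z1)
        q=P[m][:,:2].astype(np.float32)
        if len(q)<5: print(n,'few');continue
        (a,b),r=cv2.minEnclosingCircle(q); print(n,len(q),'ctr',round(a,4),round(b,4),'diam',round(2*r,4),d,'z95',np.percentile(P[m][:,2],[50,95]).round(4))
    return P
E
python3 - <<'E'
from m import *
c=load('top'); k=1.5
B=dict(hung=(583/k,258/k,'r',.105,.125,46),bhung=(557/k,363/k,'b',.105,.125,46),bench=(406/k,219/k,'r',.07,.09,46),bbench=(337/k,291/k,'b',.07,.09,46),adapter=(418/k,286/k,'r',.054,.066,38),lid=(416/k,352/k,'r',.03,.055,50),badapter=(334/k,357/k,'b',.054,.066,38),blid=(339/k,217/k,'b',.03,.055,50))
P=run(B,c)
h=lambda u,v:print((u,v),P[int(v/k),int(u/k)].round(3))
for p in [(568,308),(595,105),(636,140),(600,190),(160,300),(540,330),(463,182),(415,425),(372,250),(376,319),(430,440),(397,112)]: h(*p)
# tray: points z 10..24mm
u0,u1,v0,v1=[int(x/k) for x in(125,262,255,395)]
Q=P[v0:v1,u0:u1].reshape(-1,3); I=c['image'][v0:v1,u0:u1].reshape(-1,3)
w=Q[I.min(1)>140]; print('tray',len(w),cv2.minAreaRect(w[:,:2].astype(np.float32)),np.percentile(w[:,2],[5,50,95]))
# white lugs
for n,(u,v,z) in dict(hung=(583,258,.095),bench=(406,219,.06),bhung=(557,363,.095),bbench=(337,291,.06)).items():
    u,v=int(u/k),int(v/k); s=np.s_[v-22:v+22,u-22:u+22]; q=P[s].reshape(-1,3); i=c['image'][s].reshape(-1,3)
    q=q[(i.min(1)>165)&(abs(q[:,2]-z)<.012)]; 
    mm=q[:,:2].mean(0); U,S,V=np.linalg.svd(q[:,:2]-mm,full_matrices=False); print(n,'lugs',len(q),mm.round(4),q[:,2].mean().round(3),'lug axis deg',np.degrees(np.arctan2(V[0,1],V[0,0])).round(1),np.ptp((q[:,:2]-mm)@V[0]).round(3))
im=c['image']; a=im[130:260,325:430]; save(a,'rot1',s=4.5)
a=im[170:265,80:180]; save(a,'tray1',s=5)
E
```

```text
hung 88 ctr 0.5972 -0.3487 diam 0.0462 46 z95 [0.1128 0.1163]
bhung 58 ctr 0.43 -0.2946 diam 0.0456 46 z95 [0.1135 0.1161]
bench 66 ctr 0.6805 -0.0653 diam 0.0463 46 z95 [0.0782 0.0813]
bbench 53 ctr 0.5557 0.0588 diam 0.0462 46 z95 [0.0784 0.0809]
adapter 172 ctr 0.5662 -0.0821 diam 0.0377 38 z95 [0.0598 0.0627]
lid 124 ctr 0.4529 -0.0746 diam 0.0497 50 z95 [0.0454 0.0501]
badapter 177 ctr 0.4471 0.0631 diam 0.0377 38 z95 [0.0594 0.0631]
blid 122 ctr 0.6972 0.0549 diam 0.0501 50 z95 [0.045 0.049]
(568, 308) [ 0.516 -0.316  0.111]
(595, 105) [ 0.852 -0.38   0.129]
(636, 140) [ 0.777 -0.43   0.162]
(600, 190) [ 0.72  -0.393  0.086]
(160, 300) [0.558 0.383 0.002]
(540, 330) [ 0.482 -0.276  0.092]
(463, 182) [ 0.741 -0.161  0.08 ]
(415, 425) [ 0.331 -0.07   0.002]
(372, 250) [ 0.633 -0.003  0.049]
(376, 319) [ 0.512 -0.007  0.053]
(430, 440) [ 0.309 -0.092  0.045]
(397, 112) [ 0.882 -0.051  0.06 ]
tray 6221 ((0.5125203728675842, 0.20827440917491913), (0.47800248861312866, 0.21781109273433685), 89.20296478271484) [4.99398609e-05 3.94756446e-03 1.69453688e-02]
hung lugs 137 [ 0.584  -0.3316] 0.096 lug axis deg -70.7 0.098
bench lugs 108 [ 0.6704 -0.0539] 0.061 lug axis deg -68.1 0.109
bhung lugs 207 [ 0.4489 -0.2991] 0.095 lug axis deg -87.4 0.097
bbench lugs 97 [0.5563 0.0564] 0.063 lug axis deg 98.5 0.064
```

View pics/rot1.png

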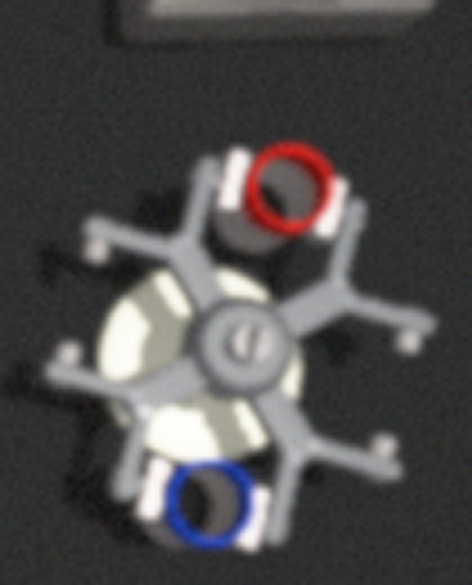

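View pics/tray1.png

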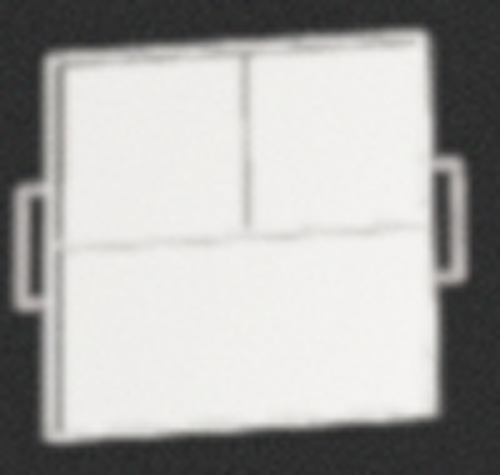

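The rotor crop shows the red bucket's rim at (290,190) and its lugs on the tangent, with the radial sides free. The tray crop shows outer corners at (47,55), (428,32), (437,415) and (47,440). The long bay is nearest the robot (bottom), so tray +x is about world +x.

```bash
cat >> h.py <<'E'
def ray(c,u,v,z):
    f=384/2/np.tan(np.radians(float(c['vfov']))/2); E=c['extrinsics']
    d=E[:3,:3]@np.array([(u-c['cx'])/f,-(v-c['cy'])/f,-1]); o=E[:3,3]
    return (o+d*(z-o[2])/d[2])[:2]
def go(x,y,z,yaw=None):
    s=robot.observe(); p=s['tool_pos']; t=s['tool_rot']; c=np.array([x,y,z])-p
    from scipy.spatial.transform import Rotation as R
    M=R.from_euler('xyz',t)
    d=M.inv().apply(c)*10
    r=(M.inv()*R.from_euler('xyz',[np.pi,0,np.radians(yaw)])).as_rotvec()/np.pi if yaw is not None else 0
    print('t',s['time'],'pos',p.round(4),'rot',np.degrees(t).round(2),'shift',d.round(3),'turn',np.round(r,4))
E
python3 - <<'E'
from h import *
c=load('top')
C=np.array([ray(c,80+a/5,170+b/5,.018) for a,b in[(47,55),(428,32),(437,415),(47,440)]])
print(C.round(4),C.mean(0),[np.linalg.norm(C[i]-C[i-1]).round(4) for i in range(4)])
d=(C[0]-C[1])+(C[3]-C[2]); print('tray y axis deg',np.degrees(np.arctan2(d[1],d[0])))
a=np.array(ray(c,393/1.5,216/1.5,.064)); b=np.array(ray(c,422/1.5,224/1.5,.064)); print('lugs',a,b,(a+b)/2,np.degrees(np.arctan2(*(a-b)[::-1])))
save(c['image'],'bench1',(235,120,320,250),5)
go(.5972,-.3487,.2,72)
E
```

```text
[[0.6081 0.424 ]
 [0.6161 0.2189]
 [0.4129 0.2108]
 [0.4041 0.4142]] [0.51029176 0.31698219] [np.float64(0.2042), np.float64(0.2052), np.float64(0.2033), np.float64(0.2035)]
tray y axis deg 92.36864061544973
lugs [ 0.68705768 -0.04121157] [ 0.67164046 -0.09091882] [ 0.67934907 -0.06606519] 72.7681751944694
t 0.1 pos [ 0.1226 -0.5101  0.2021] rot [-1.7992e+02 -1.0000e-02  1.3510e+01] shift [ 4.991 -0.46   0.023] turn [-4.000e-04 -3.000e-04 -3.249e-01]
```

View pics/bench1.png

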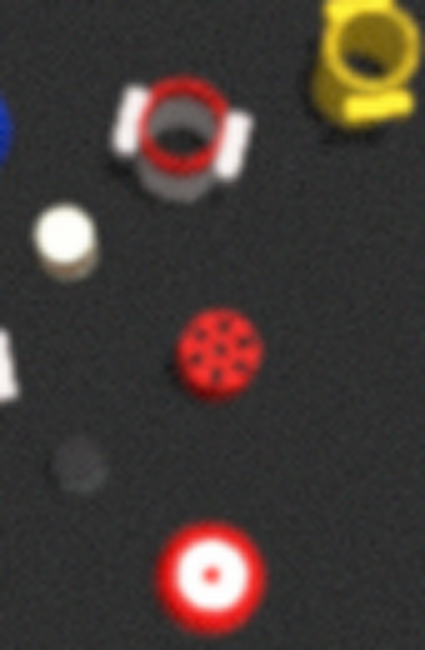

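The choice is confirmed: the red-banded bench bucket is at (183,125) in the crop with lugs at (132,120) and (232,146), the red adapter at (220,352) and the red lid at (212,577). The hung bucket comes first.

move_arm(motion=[[0.5,-0.05,0,0,0,0],[1,-0.09,0,0,0,0],[1,-0.09,0,0,0,0]], fingers=1)

```text
time: 0.48
tool_pos: [0.2203, -0.477, 0.2024]
tool_rot: [-3.141, -0.001, 0.24]
contact_force: [-1.1, -0.6, 0.6]
opening: 0.0917
grip_force: 0.0
```

move_arm(motion=[[0.5,-0.05,0,0,0,0],[1,-0.09,0,0,0,0]])

```text
time: 0.72
tool_pos: [0.3128, -0.4465, 0.2025]
tool_rot: [-3.141, 0.001, 0.234]
contact_force: [-0.0, -0.3, 1.2]
opening: 0.0919
grip_force: 0.0
```

move_arm(motion=[[0.5,-0.05,0,0,0,0],[1,-0.09,0,0,0,0]])

```text
time: 0.98
tool_pos: [0.4085, -0.4143, 0.2025]
tool_rot: [-3.141, 0.001, 0.235]
contact_force: [0.4, -0.1, 0.0]
opening: 0.0919
grip_force: 0.0
```

move_arm(motion=[[0.5,-0.05,0,0,0,0],[1,-0.09,0,0,0,0]])

```text
time: 1.23
tool_pos: [0.5037, -0.3823, 0.2024]
tool_rot: [-3.142, 0.001, 0.235]
contact_force: [0.6, -0.7, -0.0]
opening: 0.0918
grip_force: 0.0
```

move_arm(motion=[[0.5,-0.05,0,0,0,-0.055],[1,-0.1,0,0,0,-0.11],[1,-0.1,0,0,0,-0.165],[1,-0.1,0,0,0,-0.22],[1,-0.1,0,0,0,-0.275],[1,-0.1,0,0,0,-0.325],[1,-0.1,0,0,0,-0.325],[1,-0.1,0,0,0,-0.325]])

```text
time: 2.22
tool_pos: [0.5976, -0.3495, 0.2024]
tool_rot: [-3.141, 0.0, 1.253]
contact_force: [0.1, 0.9, -0.1]
opening: 0.0919
grip_force: 0.0
```

```bash
python3 - <<'E'
from m import *
c=load('scene'); k=1.5
B=dict(hung=(188/k,372/k,'r',.105,.125,46),bhung=(191/k,280/k,'b',.105,.125,46),bench=(387/k,355/k,'r',.07,.09,46),adapter=(347/k,315/k,'r',.054,.066,38),lid=(325/k,275/k,'r',.02,.055,50))
P=run(B,c)
print(P[int(470/k),int(160/k)], P[270//3*2//1, 90] if 0 else '')
go(.597,-.3487,.086,72)
E
```

```text
hung 152 ctr 0.6015 -0.3497 diam 0.0473 46 z95 [0.1117 0.1158]
bhung 122 ctr 0.433 -0.2967 diam 0.0476 46 z95 [0.1107 0.1161]
bench 130 ctr 0.6852 -0.0651 diam 0.0482 46 z95 [0.0775 0.0815]
adapter 149 ctr 0.5701 -0.0831 diam 0.0421 38 z95 [0.0591 0.0618]
lid 214 ctr 0.457 -0.0769 diam 0.0527 50 z95 [0.0424 0.0479]
[ 0.76301278 -0.41947023  0.15852738] 
t 2.225 pos [ 0.5976 -0.3495  0.2024] rot [-179.97    0.     71.8 ] shift [ 0.006 -0.008  1.164] turn [-0.0002  0.     -0.0011]
```

move_arm(motion=[[0,0,0.3,0,0,0],[0,0,0.5,0,0,0],[0,0,0.5,0,0,0]], fingers=0.35)

```text
time: 2.6
tool_pos: [0.5971, -0.3485, 0.1508]
tool_rot: [-3.138, -0.001, 1.255]
contact_force: [0.2, -0.1, 0.5]
opening: 0.0664
grip_force: 0.0
```

```bash
python3 - <<'E'
from h import *
c=grab('scene'); save(c['image'],'scene1',(70,150,230,320),4)
c=grab('top'); save(c['image'],'top1',(320,100,440,250),4)
go(.597,-.3487,.086,72)
E
python3 -c "
import cv2,numpy as np
a=cv2.imread('pics/scene1.png')[:600];b=cv2.imread('pics/top1.png')[:600]
h=min(len(a),len(b));x=np.hstack([a[:h],b[:h]]);print(x.shape);cv2.imwrite('pics/both1.png',cv2.resize(x,None,fx=.71,fy=.71))"
```

```text
t 2.7 pos [ 0.5983 -0.3493  0.1535] rot [1.7995e+02 2.0000e-02 7.1950e+01] shift [ 0.002 -0.015  0.675] turn [ 0.0003  0.0001 -0.0003]
(600, 1120, 3)
```

View pics/both1.png

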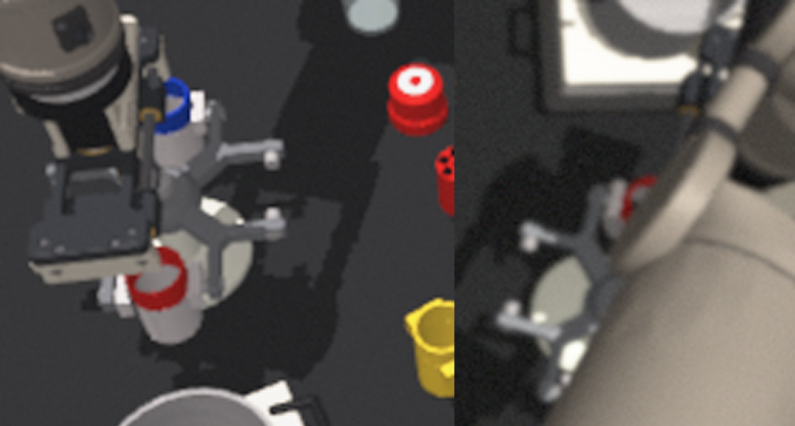

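```bash
python3 - <<'E'
from h import *
c=load('scene');E=c['extrinsics']; f=192/np.tan(np.radians(float(c['vfov']))/2)
for p in [(.5983,-.3493,.1535),(.5983,-.3493,.17),(.597,-.3487,.115),(.5983,-.3493,.24)]:
    q=np.linalg.inv(E)@np.r_[p,1]; u,v=c['cx']+f*q[0]/-q[2],c['cy']-f*q[1]/-q[2]; print(p,(u-70)*4*.71,(v-150)*4*.71,'depth',-q[2])
P=cloud(c)
for a,b in[(100,215),(90,265),(150,140),(150,30),(145,215),(160,290),(120,285),(115,290)]: print((a,b),P[int(b/2.84+150),int(a/2.84+70)].round(3))
E
```

```text
(0.5983, -0.3493, 0.1535) 140.66217641513643 239.65702859351 depth 0.9575270832260139
(0.5983, -0.3493, 0.17) 135.53814040355056 227.17715904214046 depth 0.9446215986344564
(0.597, -0.3487, 0.115) 152.39262115663794 265.93142400696246 depth 0.9885316158417052
(0.5983, -0.3493, 0.24) 112.14706151322176 170.20690891957207 depth 0.8898710579430003
(100, 215) [ 0.664 -0.364  0.282]
(90, 265) [ 0.686 -0.382  0.266]
(150, 140) [ 0.597 -0.32   0.257]
(150, 30) [ 0.523 -0.293  0.284]
(145, 215) [ 0.661 -0.339  0.262]
(160, 290) [ 0.58  -0.351  0.057]
(120, 285) [ 0.591 -0.377  0.099]
(115, 290) [ 0.588 -0.383  0.091]
```

```bash
python3 -c "
from h import *
save(load('scene')['image'],'s1b',(60,90,230,215),4.5)"
```

```text
(no output)
```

View pics/s1b.png

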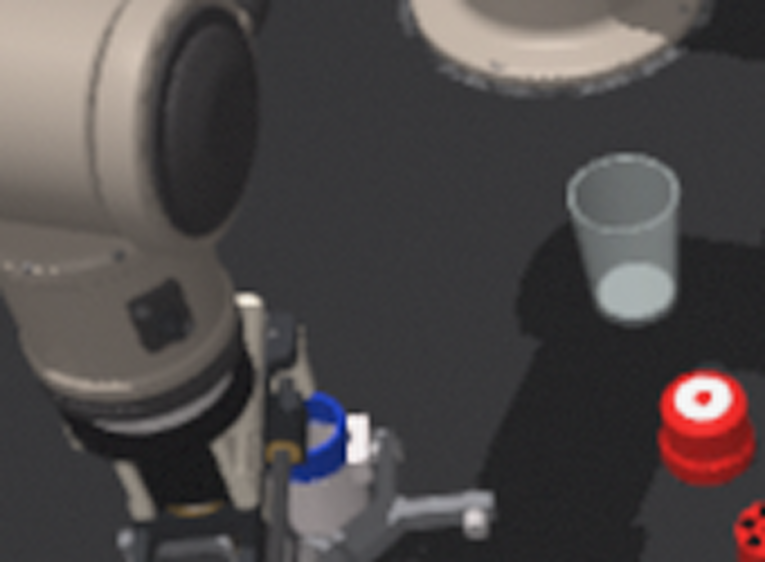

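move_arm(motion=[[0,0.01,0.15,0,0,0],[0,0.01,0.3,0,0,0],[0,0.01,0.45,0,0,0],[0,0.01,0.6,0,0,0],[0,0.01,0.67,0,0,0],[0,0.01,0.67,0,0,0]], newtons=15)

```text
time: 3.45
tool_pos: [0.5988, -0.3491, 0.085]
tool_rot: [-3.141, -0.0, 1.257]
contact_force: [0.5, -0.7, -0.5]
opening: 0.0619
grip_force: 0.0
```

```bash
python3 - <<'E'
from h import *
s=robot.observe(); print(s['contact_force'],s['torque'],s['opening'])
c=grab('scene'); save(c['image'],'s2',(70,150,200,280),4.5)
go(.599,-.349,.086,72)
E
```

```text
[ 0.50699579 -0.6815845  -0.46928557] [-0.01824824 -0.07904074  0.0473027 ] 0.06191863219202242
t 3.5 pos [ 0.5992 -0.3493  0.0858] rot [1.7999e+02 1.0000e-02 7.2010e+01] shift [ 0.003 -0.003 -0.002] turn [0.0001 0.     0.0001]
```

View pics/s2.png

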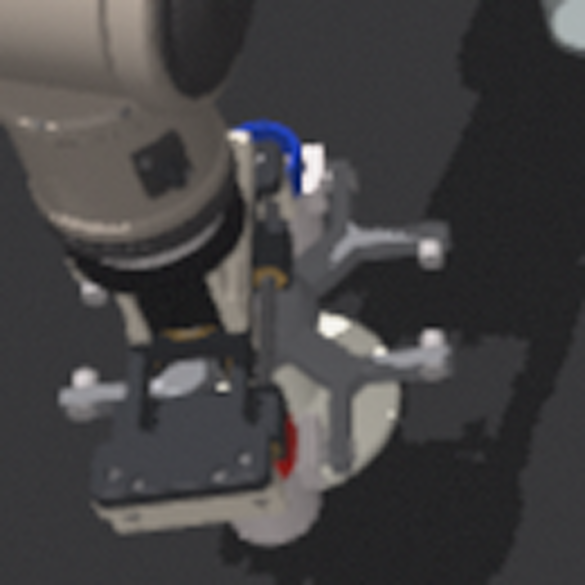

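The gripper straddles the red bucket: rim at (285,445), white lug visible, blue bucket clear, no contact force. I'll close in two steps.

move_arm(motion=[[0,0,0,0,0,0],[0,0,0,0,0,0],[0,0,0,0,0,0]], fingers=0.06, newtons=8)

```text
time: 3.88
tool_pos: [0.5991, -0.3494, 0.0861]
tool_rot: [3.141, 0.0, 1.257]
contact_force: [0.2, -0.2, -0.3]
opening: 0.0487
grip_force: 0.0
```

move_arm(motion=[[0,0,0,0,0,0],[0,0,0,0,0,0],[0,0,0,0,0,0],[0,0,0,0,0,0],[0,0,0,0,0,0]], fingers=-0.2, newtons=12)

```text
time: 4.5
tool_pos: [0.5989, -0.3492, 0.0859]
tool_rot: [-3.141, 0.0, 1.257]
contact_force: [-3.0, 1.5, 3.6]
opening: 0.0446
grip_force: 12.1
```

move_arm(motion=[[0,0,-0.04,0,0,0],[0,0,-0.08,0,0,0],[0,0,-0.12,0,0,0],[0,0,-0.16,0,0,0],[0,0,-0.2,0,0,0],[0,0,-0.24,0,0,0],[0,0,-0.28,0,0,0],[0,0,-0.32,0,0,0],[0,0,-0.36,0,0,0],[0,0,-0.4,0,0,0]], newtons=20)

```text
time: 5.75
tool_pos: [0.599, -0.3493, 0.126]
tool_rot: [3.142, 0.0, 1.257]
contact_force: [-0.2, 0.3, -1.8]
opening: 0.0447
grip_force: 20.0
```

move_arm(motion=[[0,0,-0.2,0,0,0],[0,0,-0.5,0,0,0],[0,0,-0.9,0,0,0],[0,0,-1,0,0,0],[0,0,-1,0,0,0]])

```text
time: 6.38
tool_pos: [0.5991, -0.3492, 0.2255]
tool_rot: [3.141, 0.0, 1.257]
contact_force: [0.1, -0.4, -2.3]
opening: 0.0442
grip_force: 20.0
```

```bash
python3 - <<'E'
from h import *
c=grab('scene'); save(c['image'],'s3',(60,130,200,280),4)
s=robot.observe(); print(s['contact_force'],s['torque'],s['opening'],s['grip_force'])
T=np.array([.5103,.317]); a=np.radians(2.37); R=np.array([[np.cos(a),-np.sin(a)],[np.sin(a),np.cos(a)]])
for n,o in dict(b1=(-.05,-.05),b2=(-.05,.05),q1=(.05,.05),q2=(.05,-.05)).items(): print(n,T+R@o)
go(*(T+R@[-.05,-.05]),.226,72)
E
```

```text
[ 0.07640159  0.25350333 -1.93054247] [-0.06833132 -0.05468339 -0.04846977] 0.0441816800691093 19.974461284913332
b1 [0.46241039 0.26497514]
b2 [0.45827514 0.36488961]
q1 [0.55818961 0.36902486]
q2 [0.56232486 0.26911039]
t 6.425 pos [ 0.5986 -0.3489  0.2242] rot [-1.7989e+02 -3.0000e-02  7.2010e+01] shift [ 5.418 -3.192 -0.009] turn [-0.0006 -0.0002  0.0001]
```

View pics/s3.png

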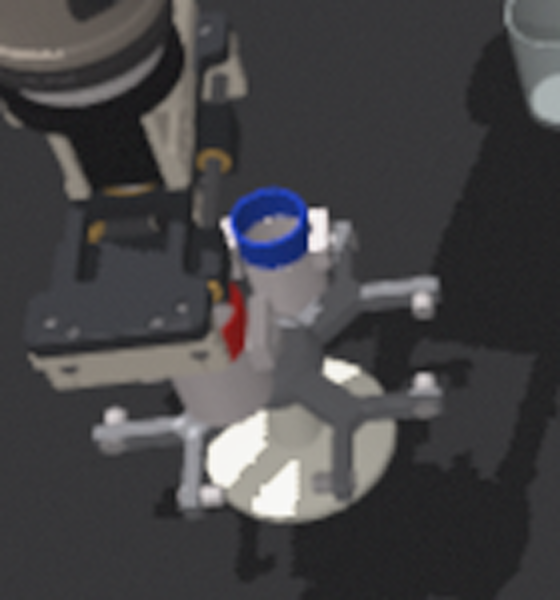

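The bucket is off its pins: red band at (232,320), held upright above the rotor, pins empty, blue bucket still hanging. Carry it to the tray.

move_arm(motion=[[0.2,-0.12,0,0,0,0],[0.55,-0.33,0,0,0,0],[0.9,-0.53,0,0,0,0]])

```text
time: 6.8
tool_pos: [0.5751, -0.2459, 0.2231]
tool_rot: [-3.138, -0.001, 1.256]
contact_force: [0.1, -0.3, -2.1]
opening: 0.0441
grip_force: 20.0
```

move_arm(motion=[[0.45,-0.26,0,0,0,0],[0.9,-0.53,0,0,0,0]])

```text
time: 7.05
tool_pos: [0.5524, -0.1435, 0.2234]
tool_rot: [-3.138, -0.0, 1.256]
contact_force: [0.5, 1.0, -1.2]
opening: 0.0444
grip_force: 20.0
```

move_arm(motion=[[0.45,-0.26,0,0,0,0],[0.9,-0.53,0,0,0,0]])

```text
time: 7.3
tool_pos: [0.5297, -0.0416, 0.2237]
tool_rot: [-3.138, 0.0, 1.257]
contact_force: [0.3, 0.6, -1.7]
opening: 0.0445
grip_force: 20.0
```

move_arm(motion=[[0.45,-0.26,0,0,0,0],[0.9,-0.53,0,0,0,0]])

```text
time: 7.55
tool_pos: [0.5071, 0.0602, 0.2238]
tool_rot: [-3.138, 0.001, 1.257]
contact_force: [1.2, -0.0, -0.9]
opening: 0.044
grip_force: 20.0
```

move_arm(motion=[[0.45,-0.26,0,0,0,0],[0.9,-0.53,0,0,0,0]])

```text
time: 7.8
tool_pos: [0.4845, 0.162, 0.2238]
tool_rot: [-3.139, 0.002, 1.257]
contact_force: [1.6, 0.4, -0.9]
opening: 0.0441
grip_force: 20.0
```

move_arm(motion=[[0.45,-0.27,0,0,0,0],[0.75,-0.45,0,0,0,0],[0.9,-0.54,0,0,0,0],[0.9,-0.54,0,0,0,0],[0.9,-0.54,0,0,0,0]])

```text
time: 8.43
tool_pos: [0.4627, 0.2616, 0.2252]
tool_rot: [-3.141, 0.001, 1.256]
contact_force: [-0.9, 0.1, -1.5]
opening: 0.0444
grip_force: 20.0
```

```bash
python3 - <<'E'
from h import *
c=grab('scene'); save(c['image'],'s4',(270,90,430,220),4.5)
go(.4624,.265,.055,72)
E
```

```text
t 8.475 pos [0.4628 0.2616 0.2254] rot [-1.7999e+02  5.0000e-02  7.1920e+01] shift [ 0.033 -0.014  1.704] turn [-0.      0.0003 -0.0004]
```

View pics/s4.png

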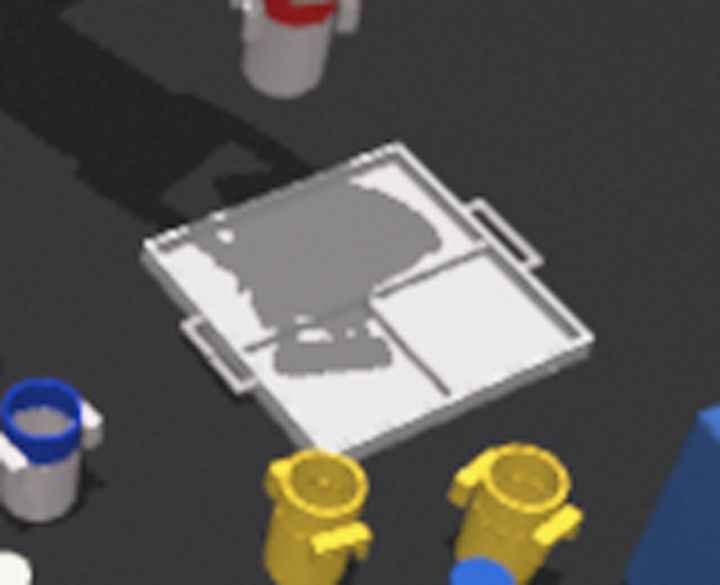

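The bucket hangs upright over the tray (bottom at (285,90), seen in perspective) and the long bay is empty. Lower it.

move_arm(motion=[[0.03,-0.01,0.3,0,0,0],[0.03,-0.01,0.6,0,0,0],[0.03,-0.01,1,0,0,0]])

```text
time: 8.85
tool_pos: [0.4636, 0.265, 0.1255]
tool_rot: [3.139, -0.001, 1.255]
contact_force: [-0.2, 0.0, -2.0]
opening: 0.044
grip_force: 20.0
```

move_arm(motion=[[0,0,0.3,0,0,0],[0,0,0.5,0,0,0],[0,0,0.6,0,0,0],[0,0,0.64,0,0,0],[0,0,0.66,0,0,0],[0,0,0.68,0,0,0],[0,0,0.69,0,0,0],[0,0,0.7,0,0,0],[0,0,0.7,0,0,0]])

```text
time: 9.98
tool_pos: [0.4625, 0.2661, 0.0558]
tool_rot: [3.141, -0.0, 1.257]
contact_force: [0.4, 0.5, -1.6]
opening: 0.0443
grip_force: 20.0
```

Still hanging free (−1.6 N); creep down.

move_arm(motion=[[0,0,0.01,0,0,0],[0,0,0.02,0,0,0],[0,0,0.02,0,0,0]])

```text
time: 10.35
tool_pos: [0.4628, 0.2667, 0.0555]
tool_rot: [3.14, -0.002, 1.257]
contact_force: [-3.5, -0.3, 12.8]
opening: 0.0441
grip_force: 20.1
```

move_arm(motion=[[0,0,-0.01,0,0,0],[0,0,-0.01,0,0,0],[0,0,-0.01,0,0,0],[0,0,-0.01,0,0,0]], fingers=0.4)

```text
time: 10.85
tool_pos: [0.4624, 0.2659, 0.0544]
tool_rot: [-3.141, 0.0, 1.257]
contact_force: [-0.9, -0.5, -1.2]
opening: 0.0643
grip_force: 0.0
```

move_arm(motion=[[0,0,-0.15,0,0,0],[0,0,-0.4,0,0,0],[0,0,-0.9,0,0,0],[0,0,-1,0,0,0]])

```text
time: 11.35
tool_pos: [0.4643, 0.2668, 0.159]
tool_rot: [3.136, -0.005, 1.257]
contact_force: [0.3, -0.4, 1.1]
opening: 0.0643
grip_force: 0.0
```

```bash
python3 - <<'E'
from h import *
c=grab('scene'); save(c['image'],'s5',(270,90,430,220),4.5)
go(.6825,-.065,.155,74)
E
```

```text
t 11.4 pos [0.4639 0.2667 0.1584] rot [179.72  -0.22  72.01] shift [-2.48   3.103  0.04 ] turn [ 0.0016 -0.0012 -0.011 ]
```

View pics/s5.png

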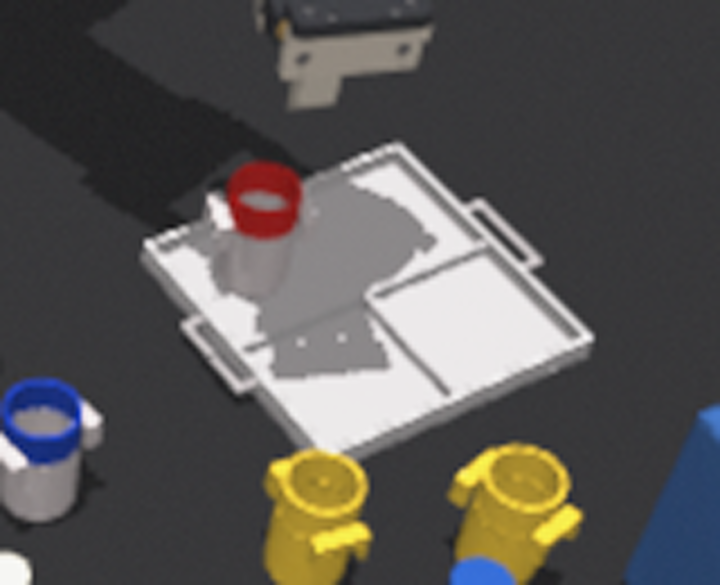

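The first red bucket stands upright in the long bay, with its band at (265,200). Now go to the bench bucket.

move_arm(motion=[[-0.31,0.39,0,0,0,0],[-0.62,0.78,0,0,0,0]], fingers=0.5)

```text
time: 11.65
tool_pos: [0.5173, 0.1823, 0.1541]
tool_rot: [-3.141, 0.001, 1.259]
contact_force: [0.2, 0.8, -0.2]
opening: 0.069
grip_force: 0.0
```

move_arm(motion=[[-0.31,0.39,0,0,0,0],[-0.62,0.78,0,0,0,0]])

```text
time: 11.9
tool_pos: [0.5725, 0.0985, 0.1537]
tool_rot: [-3.14, 0.001, 1.257]
contact_force: [0.4, -0.6, 0.9]
opening: 0.0685
grip_force: 0.0
```

move_arm(motion=[[-0.31,0.39,0,0,0,0],[-0.62,0.78,0,0,0,0]])

```text
time: 12.15
tool_pos: [0.6276, 0.0154, 0.1536]
tool_rot: [-3.14, 0.0, 1.257]
contact_force: [0.4, 0.2, 0.4]
opening: 0.069
grip_force: 0.0
```

move_arm(motion=[[-0.31,0.39,0,0,0,-0.01],[-0.62,0.78,0,0,0,-0.01],[-0.62,0.78,0,0,0,-0.01],[-0.62,0.78,0,0,0,-0.01]])

```text
time: 12.65
tool_pos: [0.6817, -0.0658, 0.1534]
tool_rot: [-3.139, -0.0, 1.288]
contact_force: [0.3, -0.2, 0.3]
opening: 0.0691
grip_force: 0.0
```

```bash
python3 - <<'E'
from h import *
c=grab('scene'); save(c['image'],'s6',(190,170,320,300),4.5)
go(.6825,-.065,.051,74)
E
```

```text
t 12.7 pos [ 0.6817 -0.0652  0.1539] rot [-1.7989e+02 -1.0000e-02  7.3850e+01] shift [0.004 0.009 1.029] turn [-0.0006 -0.     -0.0008]
```

View pics/s6.png

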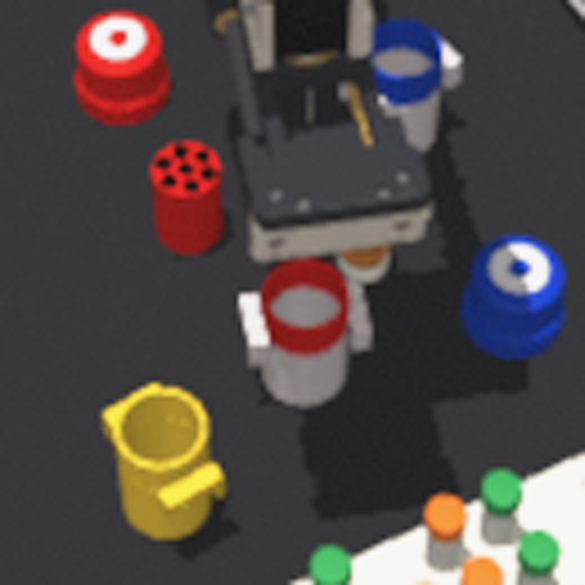

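The red bucket (305,305) stands with its lugs left and right, and the gripper is lined up with nothing in the way. Descend, close and lift.

move_arm(motion=[[0,0,0.3,0,0,0],[0,0,0.6,0,0,0],[0,0,0.8,0,0,0],[0,0,0.95,0,0,0],[0,0,1,0,0,0],[0,0,1,0,0,0]])

```text
time: 13.45
tool_pos: [0.6827, -0.0659, 0.0551]
tool_rot: [3.141, 0.0, 1.289]
contact_force: [0.4, -0.2, 0.1]
opening: 0.0691
grip_force: 0.0
```

move_arm(motion=[[0,0,0,0,0,0],[0,0,0,0,0,0],[0,0,0,0,0,0],[0,0,0,0,0,0],[0,0,0,0,0,0],[0,0,0,0,0,0],[0,0,0,0,0,0]], fingers=-0.2, newtons=20)

```text
time: 14.32
tool_pos: [0.6826, -0.0662, 0.0551]
tool_rot: [3.141, 0.0, 1.288]
contact_force: [-2.1, 1.3, 4.3]
opening: 0.0431
grip_force: 20.0
```

move_arm(motion=[[0,0,-0.1,0,0,0],[0,0,-0.3,0,0,0],[0,0,-0.6,0,0,0],[0,0,-1,0,0,0]])

```text
time: 14.82
tool_pos: [0.6822, -0.0662, 0.155]
tool_rot: [-3.14, 0.0, 1.288]
contact_force: [0.4, -0.3, -0.6]
opening: 0.0363
grip_force: 0.0
```

move_arm(motion=[[0,0,-0.4,0,0,0],[0,0,-0.5,0,0,0],[0,0,-0.5,0,0,0]])

```text
time: 15.2
tool_pos: [0.6827, -0.0663, 0.2048]
tool_rot: [3.141, 0.0, 1.288]
contact_force: [-0.4, 0.6, -0.0]
opening: 0.0367
grip_force: 0.0
```

```bash
python3 - <<'E'
from h import *
s=robot.observe(); print(s['contact_force'],s['opening'],s['grip_force'])
go(.4583,.365,.205,74)
E
```

```text
[-0.35774114  0.63039717 -0.04836753] 0.0367395630988546 0.0
t 15.2 pos [ 0.6827 -0.0663  0.2048] rot [179.96   0.    73.81] shift [ 3.516 -3.357 -0.005] turn [ 0.0002  0.     -0.0011]
```

Lost the grip. Look.

```bash
python3 - <<'E'
from m import *
c=grab('scene'); save(c['image'],'s7',(190,190,320,320),4.5)
run(dict(bench=(387/1.5,355/1.5,'r',.06,.09,46)),c)
c=grab('top'); save(c['image'],'t7',(190,100,340,250),4)
run(dict(bench=(406/1.5,219/1.5,'r',.06,.09,46)),c)
E
```

```text
bench 197 ctr 0.6829 -0.0624 diam 0.0545 46 z95 [0.0731 0.081 ]
bench few
```

View pics/s7.png

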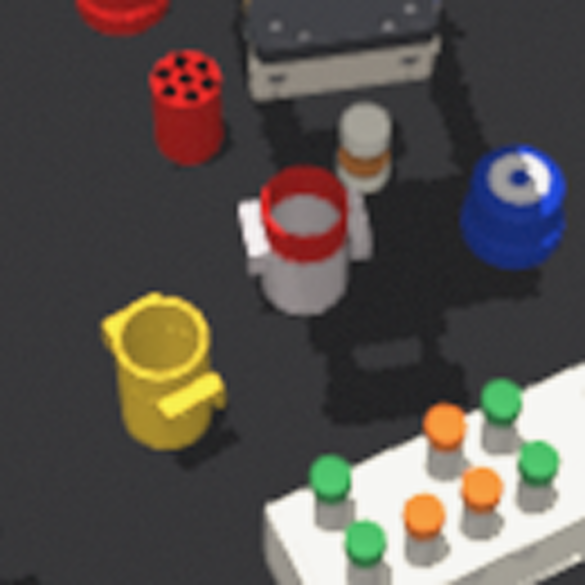

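The bucket stands unmoved and upright, with its rim at (305,210): the pads had slipped off near the rim. Regrip 10 mm lower, more firmly.

move_arm(motion=[[0,0,0.4,0,0,0],[0,0,0.8,0,0,0],[0,0,1,0,0,0]], fingers=0.5)

```text
time: 15.68
tool_pos: [0.6802, -0.0658, 0.0998]
tool_rot: [-3.134, 0.001, 1.288]
contact_force: [0.2, -0.5, 0.4]
opening: 0.0623
grip_force: 0.0
```

move_arm(motion=[[0,0,0.15,0,0,0],[0,0,0.3,0,0,0],[0,0,0.45,0,0,0],[0,0,0.55,0,0,0],[0,0,0.6,0,0,0],[0,0,0.6,0,0,0]])

```text
time: 16.42
tool_pos: [0.6826, -0.0662, 0.0446]
tool_rot: [-3.142, 0.0, 1.288]
contact_force: [-0.0, 1.0, 0.1]
opening: 0.069
grip_force: 0.0
```

move_arm(motion=[[0,0,0,0,0,0],[0,0,0,0,0,0],[0,0,0,0,0,0],[0,0,0,0,0,0],[0,0,0,0,0,0],[0,0,0,0,0,0],[0,0,0,0,0,0],[0,0,0,0,0,0]], fingers=-0.4, newtons=25)

```text
time: 17.42
tool_pos: [0.6826, -0.0662, 0.045]
tool_rot: [3.141, 0.0, 1.288]
contact_force: [-1.4, 0.3, 5.1]
opening: 0.0447
grip_force: 25.0
```

move_arm(motion=[[0,0,-0.03,0,0,0],[0,0,-0.06,0,0,0],[0,0,-0.09,0,0,0],[0,0,-0.12,0,0,0],[0,0,-0.15,0,0,0],[0,0,-0.15,0,0,0]])

```text
time: 18.18
tool_pos: [0.6828, -0.0663, 0.0601]
tool_rot: [3.141, 0.0, 1.288]
contact_force: [-0.2, 0.5, -1.1]
opening: 0.0445
grip_force: 24.9
```

It holds now. Lift and carry it to the second place.

move_arm(motion=[[0,0,-0.2,0,0,0],[0,0,-0.5,0,0,0],[0,0,-0.8,0,0,0],[0,0,-1,0,0,0]])

```text
time: 18.68
tool_pos: [0.6829, -0.0663, 0.1614]
tool_rot: [3.14, -0.0, 1.288]
contact_force: [0.3, -0.1, -1.3]
opening: 0.0444
grip_force: 24.9
```

move_arm(motion=[[0.2,-0.19,-0.25,0,0,0],[0.55,-0.52,-0.4,0,0,0],[0.88,-0.84,-0.4,0,0,0]])

```text
time: 19.05
tool_pos: [0.6264, 0.0427, 0.2012]
tool_rot: [3.139, -0.001, 1.288]
contact_force: [1.4, 0.4, -2.1]
opening: 0.0445
grip_force: 24.9
```

move_arm(motion=[[0.3,-0.28,0,0,0,0],[0.6,-0.56,0,0,0,0],[0.88,-0.84,0,0,0,0]])

```text
time: 19.42
tool_pos: [0.5695, 0.1509, 0.1997]
tool_rot: [3.141, -0.0, 1.288]
contact_force: [-0.2, 0.8, -1.9]
opening: 0.0443
grip_force: 24.9
```

move_arm(motion=[[0.3,-0.28,0,0,0,0],[0.6,-0.56,0,0,0,0],[0.88,-0.84,0,0,0,0]])

```text
time: 19.8
tool_pos: [0.5134, 0.2587, 0.1997]
tool_rot: [3.141, -0.0, 1.288]
contact_force: [0.6, -0.6, -2.0]
opening: 0.0445
grip_force: 24.9
```

move_arm(motion=[[0.3,-0.28,0,0,0,0],[0.6,-0.56,0,0,0,0],[0.88,-0.84,0,0,0,0],[0.88,-0.84,0,0,0,0],[0.88,-0.84,0,0,0,0]])

```text
time: 20.42
tool_pos: [0.4581, 0.3651, 0.1996]
tool_rot: [3.141, 0.001, 1.289]
contact_force: [0.0, -0.5, -1.6]
opening: 0.0443
grip_force: 24.9
```

```bash
python3 - <<'E'
from h import *
s=robot.observe(); print(s['contact_force'],s['opening'],s['grip_force'])
go(.4583,.365,.049,74)
E
```

```text
[ 0.02555496 -0.47966475 -1.59545284] 0.044320011612736306 24.933390609221533
t 20.425 pos [0.4581 0.3651 0.1996] rot [1.7998e+02 3.0000e-02 7.3830e+01] shift [-0.     0.002  1.506] turn [ 0.0001  0.0002 -0.001 ]
```

move_arm(motion=[[0,0,0.3,0,0,0],[0,0,0.6,0,0,0],[0,0,1,0,0,0]])

```text
time: 20.8
tool_pos: [0.4595, 0.3646, 0.0996]
tool_rot: [3.14, -0.002, 1.286]
contact_force: [0.7, 0.3, -2.2]
opening: 0.0443
grip_force: 24.9
```

move_arm(motion=[[0,0,0.2,0,0,0],[0,0,0.35,0,0,0],[0,0,0.43,0,0,0],[0,0,0.46,0,0,0],[0,0,0.48,0,0,0],[0,0,0.49,0,0,0],[0,0,0.5,0,0,0],[0,0,0.5,0,0,0]])

```text
time: 21.8
tool_pos: [0.458, 0.3656, 0.0498]
tool_rot: [3.141, -0.0, 1.288]
contact_force: [0.4, 0.1, -0.8]
opening: 0.0445
grip_force: 24.9
```

move_arm(motion=[[0,0,0.01,0,0,0],[0,0,0.01,0,0,0],[0,0,0.01,0,0,0]])

```text
time: 22.18
tool_pos: [0.4582, 0.3657, 0.049]
tool_rot: [3.141, -0.0, 1.288]
contact_force: [-0.1, 0.7, 3.7]
opening: 0.0444
grip_force: 25.0
```

move_arm(motion=[[0,0,0,0,0,0],[0,0,0,0,0,0],[0,0,0,0,0,0],[0,0,0,0,0,0]], fingers=0.4)

```text
time: 22.68
tool_pos: [0.4581, 0.3654, 0.0486]
tool_rot: [3.142, 0.0, 1.288]
contact_force: [-0.3, 0.6, -0.2]
opening: 0.0644
grip_force: 0.0
```

move_arm(motion=[[0,0,-0.15,0,0,0],[0,0,-0.4,0,0,0],[0,0,-0.9,0,0,0],[0,0,-1,0,0,0],[0,0,-1,0,0,0]])

```text
time: 23.3
tool_pos: [0.4583, 0.3657, 0.1499]
tool_rot: [3.14, -0.002, 1.288]
contact_force: [0.7, -0.6, -1.0]
opening: 0.0643
grip_force: 0.0
```

```bash
python3 - <<'E'
from h import *
c=grab('scene'); save(c['image'],'s8',(200,90,430,250),3.3)
go(.568,-.0825,.150,74)
go(.568,-.0825,.150,72)
E
```

```text
t 23.35 pos [0.4577 0.3653 0.1485] rot [-1.7999e+02  2.0000e-02  7.3810e+01] shift [-3.993  2.308 -0.014] turn [-0.0001  0.0001 -0.001 ]
t 23.35 pos [0.4577 0.3653 0.1485] rot [-1.7999e+02  2.0000e-02  7.3810e+01] shift [-3.993  2.308 -0.014] turn [-0.0001  0.0001  0.0101]
```

View pics/s8.png

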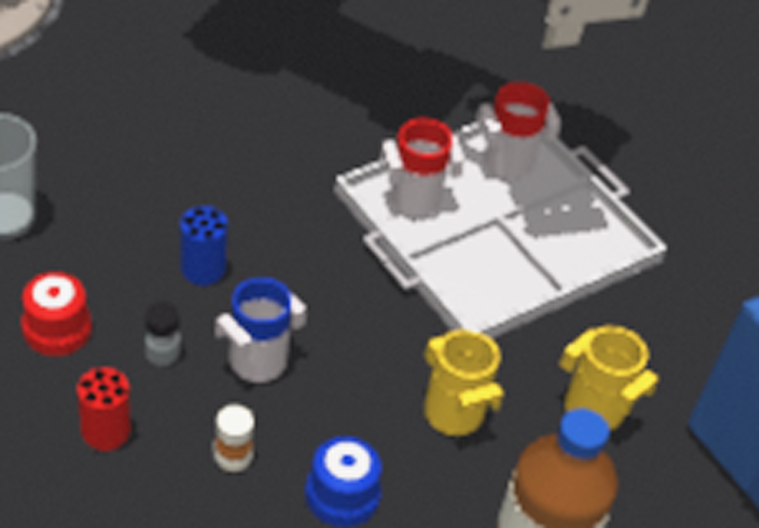

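Both red buckets stand upright in the long bay, at (425,145) and (522,108). The adapter at (104,390) is next; I'll turn to yaw 0 so the gripper body stays clear of the buckets.

move_arm(motion=[[-0.3,0.18,0,0,0,0],[-0.65,0.38,0,0,0,0],[-1,0.58,0,0,0,0]])

```text
time: 23.72
tool_pos: [0.485, 0.2519, 0.147]
tool_rot: [-3.139, 0.002, 1.289]
contact_force: [0.1, 0.2, -0.5]
opening: 0.0643
grip_force: 0.0
```

move_arm(motion=[[-0.5,0.29,0,0,0,0],[-1,0.58,0,0,0,0]])

```text
time: 23.98
tool_pos: [0.5129, 0.1395, 0.1471]
tool_rot: [-3.139, 0.001, 1.289]
contact_force: [0.1, 0.3, 0.5]
opening: 0.0641
grip_force: 0.0
```

move_arm(motion=[[-0.5,0.29,0,0,0,0],[-1,0.58,0,0,0,0]])

```text
time: 24.22
tool_pos: [0.5408, 0.0272, 0.1472]
tool_rot: [-3.139, 0.001, 1.288]
contact_force: [1.2, -0.2, -0.0]
opening: 0.0644
grip_force: 0.0
```

move_arm(motion=[[-0.5,0.29,0,0,0,0.05],[-1,0.58,0,0,0,0.1],[-1,0.58,0,0,0,0.15],[-1,0.58,0,0,0,0.2],[-1,0.58,0,0,0,0.25],[-1,0.58,0,0,0,0.3],[-1,0.58,0,0,0,0.35],[-1,0.58,0,0,0,0.4],[-1,0.58,0,0,0,0.41],[-1,0.58,0,0,0,0.41]])

```text
time: 25.48
tool_pos: [0.5688, -0.0832, 0.1478]
tool_rot: [-3.141, 0.002, 0.002]
contact_force: [0.4, 0.7, 0.3]
opening: 0.0644
grip_force: 0.0
```

```bash
python3 - <<'E'
from h import *
go(.568,-.0825,.023,0)
E
```

```text
t 25.475 pos [ 0.5688 -0.0832  0.1478] rot [-1.7998e+02  9.0000e-02  1.4000e-01] shift [-0.006 -0.007  1.248] turn [-0.0001  0.0005  0.0008]
```

move_arm(motion=[[0,0,0.4,0,0,0],[0,0,0.7,0,0,0],[0,0,0.95,0,0,0]])

```text
time: 25.85
tool_pos: [0.5687, -0.0832, 0.0522]
tool_rot: [-3.141, 0.001, 0.003]
contact_force: [-0.3, 0.3, 0.0]
opening: 0.0646
grip_force: 0.0
```

move_arm(motion=[[0,0,0.1,0,0,0],[0,0,0.2,0,0,0],[0,0,0.29,0,0,0],[0,0,0.29,0,0,0]])

```text
time: 26.35
tool_pos: [0.5691, -0.0833, 0.0244]
tool_rot: [-3.142, 0.001, 0.0]
contact_force: [1.9, 0.4, 0.5]
opening: 0.064
grip_force: 0.0
```

move_arm(motion=[[0,0,0,0,0,0],[0,0,0,0,0,0],[0,0,0,0,0,0],[0,0,0,0,0,0],[0,0,0,0,0,0],[0,0,0,0,0,0],[0,0,0,0,0,0],[0,0,0,0,0,0]], fingers=-0.6, newtons=12)

```text
time: 27.35
tool_pos: [0.5695, -0.0833, 0.0249]
tool_rot: [3.141, -0.0, 0.0]
contact_force: [-0.9, -0.8, 3.6]
opening: 0.0372
grip_force: 12.0
```

move_arm(motion=[[0,0,-0.03,0,0,0],[0,0,-0.06,0,0,0],[0,0,-0.1,0,0,0],[0,0,-0.15,0,0,0],[0,0,-0.15,0,0,0]])

```text
time: 27.98
tool_pos: [0.5697, -0.0834, 0.0403]
tool_rot: [3.141, -0.001, 0.0]
contact_force: [0.1, 0.2, -0.7]
opening: 0.0371
grip_force: 11.9
```

```bash
python3 - <<'E'
from h import *
s=robot.observe(); print(s['contact_force'],s['opening'],s['grip_force'])
go(.5623,.269,.13,0)
E
```

```text
[ 0.14648434  0.20932305 -0.71417177] 0.037050947582190095 11.934446020241012
t 27.975 pos [ 0.5697 -0.0834  0.0403] rot [ 1.7998e+02 -6.0000e-02  1.0000e-02] shift [-0.072 -3.524 -0.899] turn [ 0.0001 -0.0003  0.0001]
```

move_arm(motion=[[0,0,-0.3,0,0,0],[0,0,-0.7,0,0,0],[0,0,-1,0,0,0],[0,0,-1,0,0,0]], newtons=15)

```text
time: 28.48
tool_pos: [0.5707, -0.0837, 0.142]
tool_rot: [3.14, -0.005, 0.0]
contact_force: [0.1, 0.6, -1.1]
opening: 0.0372
grip_force: 14.9
```

move_arm(motion=[[-0.01,-0.3,-0.1,0,0,0],[-0.02,-0.6,-0.1,0,0,0],[-0.02,-0.9,-0.1,0,0,0]])

```text
time: 28.85
tool_pos: [0.5663, 0.0076, 0.148]
tool_rot: [-3.141, 0.003, -0.0]
contact_force: [0.2, -0.1, -0.2]
opening: 0.0373
grip_force: 14.9
```

move_arm(motion=[[-0.01,-0.45,0,0,0,0],[-0.02,-0.9,0,0,0,0]])

```text
time: 29.1
tool_pos: [0.5643, 0.0978, 0.1478]
tool_rot: [3.141, 0.003, -0.0]
contact_force: [0.3, -0.6, -0.4]
opening: 0.0375
grip_force: 14.9
```

move_arm(motion=[[-0.01,-0.45,0,0,0,0],[-0.02,-0.9,0,0,0,0]])

```text
time: 29.35
tool_pos: [0.5623, 0.1879, 0.1478]
tool_rot: [3.141, 0.003, 0.0]
contact_force: [0.6, -0.3, -0.3]
opening: 0.0376
grip_force: 14.9
```

move_arm(motion=[[-0.01,-0.45,0,0,0,0],[-0.01,-0.82,0,0,0,0],[-0.01,-0.82,0,0,0,0],[-0.01,-0.82,0,0,0,0]])

```text
time: 29.85
tool_pos: [0.5616, 0.2679, 0.1483]
tool_rot: [3.14, 0.002, 0.0]
contact_force: [-0.8, 0.2, -1.0]
opening: 0.0373
grip_force: 14.9
```

```bash
python3 - <<'E'
from h import *
s=robot.observe(); print(s['contact_force'],s['opening'],s['grip_force'])
go(.5623,.269,.029,0)
E
```

```text
[-0.84007618  0.22650202 -0.99500514] 0.03731576337905365 14.92509133353451
t 29.85 pos [0.5616 0.2679 0.1483] rot [1.7992e+02 1.2000e-01 2.0000e-02] shift [ 0.009 -0.012  1.192] turn [0.0004 0.0007 0.0001]
```

move_arm(motion=[[0,0,0.3,0,0,0],[0,0,0.6,0,0,0],[0,0,0.85,0,0,0],[0,0,1,0,0,0]])

```text
time: 30.35
tool_pos: [0.5618, 0.267, 0.0481]
tool_rot: [3.14, 0.002, -0.002]
contact_force: [-0.4, -0.2, -0.2]
opening: 0.0373
grip_force: 14.9
```

move_arm(motion=[[0,0,0.06,0,0,0],[0,0,0.1,0,0,0],[0,0,0.13,0,0,0],[0,0,0.15,0,0,0],[0,0,0.17,0,0,0],[0,0,0.18,0,0,0],[0,0,0.18,0,0,0],[0,0,0.18,0,0,0]])

```text
time: 31.35
tool_pos: [0.5623, 0.2687, 0.0317]
tool_rot: [3.142, -0.0, 0.0]
contact_force: [0.1, 0.2, -0.7]
opening: 0.0372
grip_force: 14.9
```

move_arm(motion=[[0,0,0.01,0,0,0],[0,0,0.02,0,0,0],[0,0,0.02,0,0,0],[0,0,0.02,0,0,0]])

```text
time: 31.85
tool_pos: [0.5623, 0.2687, 0.0297]
tool_rot: [3.142, -0.0, 0.0]
contact_force: [-0.5, 0.3, -0.6]
opening: 0.0375
grip_force: 14.9
```

move_arm(motion=[[0,0,0.01,0,0,0],[0,0,0.01,0,0,0],[0,0,0.01,0,0,0]])

```text
time: 32.22
tool_pos: [0.5624, 0.2687, 0.029]
tool_rot: [-3.141, -0.001, 0.0]
contact_force: [0.2, -0.1, 2.9]
opening: 0.0373
grip_force: 14.9
```

move_arm(motion=[[0,0,0,0,0,0],[0,0,0,0,0,0],[0,0,0,0,0,0],[0,0,0,0,0,0]], fingers=0.2)

```text
time: 32.72
tool_pos: [0.5622, 0.2686, 0.0286]
tool_rot: [3.141, 0.0, 0.0]
contact_force: [-0.7, 0.3, 0.1]
opening: 0.0552
grip_force: 0.0
```

move_arm(motion=[[0,0,-0.15,0,0,0],[0,0,-0.4,0,0,0],[0,0,-0.9,0,0,0],[0,0,-1,0,0,0]])

```text
time: 33.22
tool_pos: [0.5644, 0.2695, 0.1338]
tool_rot: [-3.139, -0.008, 0.0]
contact_force: [-0.4, 0.1, -0.3]
opening: 0.0551
grip_force: 0.0
```

move_arm(motion=[[-0.13,0.43,0,0,0,0],[-0.27,0.86,0,0,0,0]], fingers=0.5)

```text
time: 33.48
tool_pos: [0.5347, 0.182, 0.1289]
tool_rot: [3.141, -0.0, 0.001]
contact_force: [0.7, -1.2, -0.3]
opening: 0.0678
grip_force: 0.0
```

move_arm(motion=[[-0.13,0.43,0,0,0,0],[-0.27,0.86,0,0,0,0]])

```text
time: 33.72
tool_pos: [0.5076, 0.0954, 0.1289]
tool_rot: [3.141, -0.0, 0.0]
contact_force: [0.8, -0.6, 0.4]
opening: 0.0687
grip_force: 0.0
```

move_arm(motion=[[-0.13,0.43,0,0,0,0],[-0.27,0.86,0,0,0,0]])

```text
time: 33.98
tool_pos: [0.4806, 0.0094, 0.129]
tool_rot: [3.141, -0.0, 0.0]
contact_force: [0.4, 0.5, -0.1]
opening: 0.0691
grip_force: 0.0
```

move_arm(motion=[[-0.13,0.43,0,0,0,0],[-0.27,0.86,0,0,0,0],[-0.27,0.86,0,0,0,0],[-0.27,0.86,0,0,0,0]])

```text
time: 34.48
tool_pos: [0.4543, -0.0751, 0.1289]
tool_rot: [-3.141, -0.0, -0.001]
contact_force: [-0.7, -0.4, 0.5]
opening: 0.0688
grip_force: 0.0
```

```bash
python3 - <<'E'
from h import *
c=grab('scene'); save(c['image'],'s9',(170,90,430,270),3)
go(.455,-.0757,.018,0)
E
```

```text
t 34.525 pos [ 0.4545 -0.0746  0.1288] rot [-1.7999e+02 -1.0000e-02  4.0000e-02] shift [0.005 0.011 1.108] turn [-0.0001 -0.0001  0.0002]
```

View pics/s9.png

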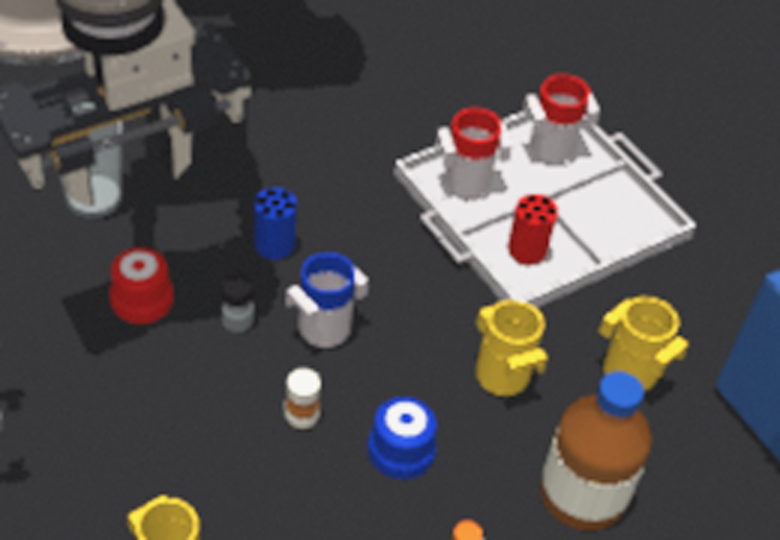

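The adapter is upright in its square bay at (533,228), and the lid is below the gripper at (140,285). Descend to just above the skirt and grip.

move_arm(motion=[[0,0.01,0.4,0,0,0],[0,0.01,0.7,0,0,0],[0,0.01,0.9,0,0,0]])

```text
time: 34.9
tool_pos: [0.4541, -0.0749, 0.0374]
tool_rot: [-3.141, 0.001, 0.002]
contact_force: [0.3, -0.1, 0.6]
opening: 0.0687
grip_force: 0.0
```

move_arm(motion=[[0,0,0.08,0,0,0],[0,0,0.15,0,0,0],[0,0,0.2,0,0,0],[0,0,0.2,0,0,0]])

```text
time: 35.4
tool_pos: [0.4544, -0.0763, 0.0188]
tool_rot: [3.141, -0.0, 0.0]
contact_force: [-0.3, -0.1, 0.3]
opening: 0.0692
grip_force: 0.0
```

move_arm(motion=[[0,0,0,0,0,0],[0,0,0,0,0,0],[0,0,0,0,0,0],[0,0,0,0,0,0],[0,0,0,0,0,0],[0,0,0,0,0,0],[0,0,0,0,0,0],[0,0,0,0,0,0]], fingers=-0.2, newtons=15)

```text
time: 36.4
tool_pos: [0.4545, -0.0764, 0.0189]
tool_rot: [3.141, -0.0, 0.0]
contact_force: [-0.2, -0.2, 5.0]
opening: 0.0481
grip_force: 15.0
```

move_arm(motion=[[0,0,-0.03,0,0,0],[0,0,-0.06,0,0,0],[0,0,-0.1,0,0,0],[0,0,-0.15,0,0,0],[0,0,-0.15,0,0,0]])

```text
time: 37.02
tool_pos: [0.4546, -0.0765, 0.0342]
tool_rot: [3.141, -0.001, 0.0]
contact_force: [-0.1, -0.5, -0.8]
opening: 0.0476
grip_force: 15.0
```

```bash
python3 - <<'E'
from h import *
c=grab('scene'); save(c['image'],'s10',(170,110,300,220),4.5)
s=robot.observe(); print(s['contact_force'],s['opening'],s['grip_force'])
go(.558,.369,.13,0)
E
```

```text
[ 0.76662966 -0.56244712 -0.47651161] 0.047852440514774795 14.999889128375798
t 37.075 pos [ 0.4544 -0.0764  0.0339] rot [ 1.7998e+02 -3.0000e-02  1.0000e-02] shift [ 1.037 -4.453 -0.961] turn [ 0.0001 -0.0002  0.0001]
```

View pics/s10.png

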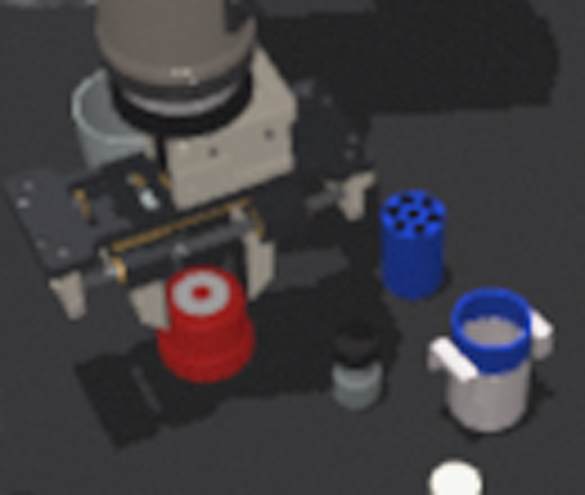

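The lid is held upright, clear of the bench. Carry it to the other square bay at (0.558, 0.369).

move_arm(motion=[[0,0,-0.2,0,0,0],[0,0,-0.5,0,0,0],[0,0,-0.8,0,0,0],[0,0,-1,0,0,0],[0,0,-1,0,0,0]])

```text
time: 37.7
tool_pos: [0.4551, -0.0766, 0.1347]
tool_rot: [3.14, -0.003, 0.0]
contact_force: [-0.4, 0.0, -1.7]
opening: 0.0475
grip_force: 15.0
```

move_arm(motion=[[0.07,-0.3,-0.2,0,0,0],[0.14,-0.6,-0.3,0,0,0],[0.21,-0.89,-0.3,0,0,0]])

```text
time: 38.08
tool_pos: [0.4753, 0.0135, 0.1631]
tool_rot: [3.142, 0.0, -0.0]
contact_force: [0.2, -0.6, -1.6]
opening: 0.0477
grip_force: 15.0
```

move_arm(motion=[[0.1,-0.45,0,0,0,0],[0.21,-0.89,0,0,0,0]])

```text
time: 38.33
tool_pos: [0.4958, 0.1029, 0.1622]
tool_rot: [3.141, 0.002, -0.0]
contact_force: [0.4, -1.3, -1.3]
opening: 0.0478
grip_force: 15.0
```

move_arm(motion=[[0.1,-0.45,0,0,0,0],[0.21,-0.89,0,0,0,0]])

```text
time: 38.58
tool_pos: [0.5168, 0.1921, 0.162]
tool_rot: [3.141, 0.002, 0.0]
contact_force: [0.4, -1.1, -0.3]
opening: 0.048
grip_force: 15.0
```

move_arm(motion=[[0.1,-0.45,0,0,0,0],[0.21,-0.89,0,0,0,0]])

```text
time: 38.83
tool_pos: [0.5378, 0.281, 0.1618]
tool_rot: [3.141, 0.002, 0.0]
contact_force: [0.8, -0.2, -0.4]
opening: 0.0478
grip_force: 15.0
```

move_arm(motion=[[0.1,-0.45,0,0,0,0],[0.2,-0.89,0,0,0,0],[0.2,-0.89,0,0,0,0],[0.2,-0.89,0,0,0,0]])

```text
time: 39.33
tool_pos: [0.5576, 0.3679, 0.1619]
tool_rot: [3.14, 0.002, 0.0]
contact_force: [-0.2, -0.6, 0.8]
opening: 0.0476
grip_force: 15.0
```

```bash
python3 - <<'E'
from h import *
s=robot.observe(); print(s['contact_force'],s['opening'],s['grip_force'])
go(.558,.369,.023,0)
E
```

```text
[-0.23683332 -0.57922923  0.78800061] 0.04762026785500036 14.99983630143106
t 39.325 pos [0.5576 0.3679 0.1619] rot [1.799e+02 1.400e-01 2.000e-02] shift [ 0.008 -0.013  1.389] turn [0.0006 0.0008 0.0001]
```

move_arm(motion=[[0,0,0.3,0,0,0],[0,0,0.6,0,0,0],[0,0,0.85,0,0,0],[0,0,1,0,0,0]])

```text
time: 39.83
tool_pos: [0.5577, 0.3669, 0.0622]
tool_rot: [3.14, 0.002, -0.001]
contact_force: [-0.3, 0.0, 0.3]
opening: 0.048
grip_force: 15.0
```

move_arm(motion=[[0,0,0.12,0,0,0],[0,0,0.22,0,0,0],[0,0,0.29,0,0,0],[0,0,0.33,0,0,0],[0,0,0.35,0,0,0],[0,0,0.36,0,0,0],[0,0,0.37,0,0,0],[0,0,0.37,0,0,0]])

```text
time: 40.83
tool_pos: [0.5582, 0.3687, 0.0267]
tool_rot: [3.142, -0.0, 0.0]
contact_force: [-0.1, 0.1, -0.3]
opening: 0.0474
grip_force: 15.0
```

move_arm(motion=[[0,0,0.01,0,0,0],[0,0,0.02,0,0,0],[0,0,0.03,0,0,0],[0,0,0.03,0,0,0],[0,0,0.03,0,0,0]])

```text
time: 41.45
tool_pos: [0.5582, 0.3687, 0.0237]
tool_rot: [3.142, -0.0, 0.0]
contact_force: [0.5, 0.5, -1.1]
opening: 0.0481
grip_force: 15.0
```

move_arm(motion=[[0,0,0.01,0,0,0],[0,0,0.01,0,0,0],[0,0,0.01,0,0,0]])

```text
time: 41.82
tool_pos: [0.5583, 0.3687, 0.023]
tool_rot: [-3.141, -0.0, 0.0]
contact_force: [-0.8, -0.6, 3.2]
opening: 0.048
grip_force: 15.0
```

move_arm(motion=[[0,0,0,0,0,0],[0,0,0,0,0,0],[0,0,0,0,0,0],[0,0,0,0,0,0]], fingers=0.4)

```text
time: 42.32
tool_pos: [0.5581, 0.3686, 0.0225]
tool_rot: [3.141, 0.0, 0.0]
contact_force: [-0.2, 0.8, -0.3]
opening: 0.0643
grip_force: 0.0
```

move_arm(motion=[[0,0,-0.15,0,0,0],[0,0,-0.4,0,0,0],[0,0,-0.8,0,0,0],[0,0,-1,0,0,0]])

```text
time: 42.82
tool_pos: [0.5593, 0.3693, 0.1266]
tool_rot: [-3.139, -0.004, 0.0]
contact_force: [0.9, -0.4, 0.2]
opening: 0.0643
grip_force: 0.0
```

move_arm(motion=[[0,0,-0.4,0,0,0],[0,0,-0.8,0,0,0],[0,0,-0.8,0,0,0],[0,0,-0.8,0,0,0],[0,0,-0.8,0,0,0]])

```text
time: 43.45
tool_pos: [0.5576, 0.3683, 0.2014]
tool_rot: [3.14, 0.002, 0.0]
contact_force: [-0.2, 0.3, -0.6]
opening: 0.0642
grip_force: 0.0
```

```bash
python3 - <<'E'
from h import *
c=grab('scene'); save(c['image'],'s11',s=1.5)
E
```

```text
(no output)
```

View pics/s11.png

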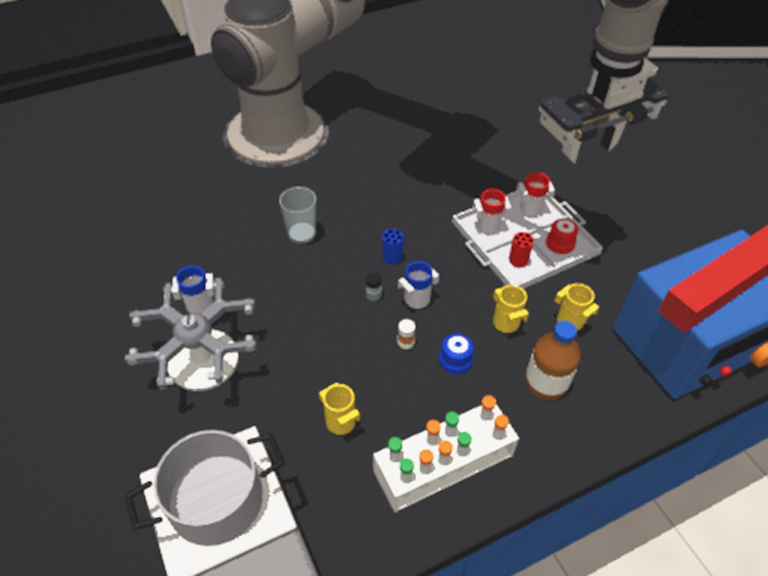

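All four red parts stand upright in the tray: buckets at (492,210) and (537,193), adapter at (521,248), lid at (563,237). The blue items have not moved.

```bash
python3 -c "
from cell import robot
print(robot.hand_in())"
```

```text
the job is handed in; nothing more can be done
None
```

I handed the job in at about 43 s: both red buckets stand upright in the long bay, the red adapter and red lid are one in each square bay, and the last picture shows the blue parts where they started; my first grip on the bench bucket slipped off without moving it, and no verdict was returned.

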